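# Stow the travel bottles in their rail holders

## Task

Put the four green travel bottles away in the white holders on the rail, each standing upright on the floor of the holder that matches it in shape and size: large round, small round, large square and small square. Keep the bottles upright all the way, and leave the yellow cup and the nail brush where they are.

Things in the scene. Friction and masses are not known exactly. Their poses are not given: they have to be found in the camera images.
- bottle_round_large_center (a point): the large round travel bottle: closed, green plastic body with a round white cap, standing upright and loose on the counter; body 56 mm in diameter, body 68 mm high, 88 mm high in all with the narrower cap. The point is its centre, half-way up (44 mm above its underside), z up; about 170 g
- bottle_round_small_center (a point): the small round travel bottle: closed, green plastic body with a round white cap, standing upright and loose on the counter; body 34 mm in diameter, body 52 mm high, 72 mm high in all with the narrower cap. The point is its centre, half-way up (36 mm above its underside), z up; about 60 g
- bottle_square_large_center (a point): the large square travel bottle: closed, green plastic body with a round white cap, standing upright and loose on the counter; body 48 x 48 mm in plan, its sides along its x and y axes, body 60 mm high, 80 mm high in all with the narrower cap. The point is its centre, half-way up (40 mm above its underside), z up; about 150 g
- bottle_square_small_center (a point): the small square travel bottle: closed, green plastic body with a round white cap, standing upright and loose on the counter; body 32 x 32 mm in plan, its sides along its x and y axes, body 46 mm high, 66 mm high in all with the narrower cap. The point is its centre, half-way up (33 mm above its underside), z up; about 50 g
- holder_round_large: the large round holder: a fixed shallow white metal tray with a dark floor, resting on the counter and clipped to the rail behind it (+x side); inside 74 mm in diameter, walls 3 mm thick, rim 16 mm and inner floor 5 mm above the counter. Origin: the centre of its underside, on the counter (z = 0). The rail (top 38 mm above the counter) runs 85 mm behind the centres of the holders, along their y axes
- holder_round_small: the small round holder: a fixed shallow white metal tray with a dark floor, resting on the counter and clipped to the rail behind it (+x side); inside 52 mm in diameter, walls 3 mm thick, rim 16 mm and inner floor 5 mm above the counter. Origin: the centre of its underside, on the counter (z = 0). The rail (top 38 mm above the counter) runs 85 mm behind the centres of the holders, along their y axes
- holder_square_large: the large square holder: a fixed shallow white metal tray with a dark floor, resting on the counter and clipped to the rail behind it (+x side); inside 64 x 64 mm, its sides along its x and y axes, walls 3 mm thick, rim 16 mm and inner floor 5 mm above the counter. Origin: the centre of its underside, on the counter (z = 0). The rail (top 38 mm above the counter) runs 85 mm behind the centres of the holders, along their y axes
- holder_square_small: the small square holder: a fixed shallow white metal tray with a dark floor, resting on the counter and clipped to the rail behind it (+x side); inside 48 x 48 mm, its sides along its x and y axes, walls 3 mm thick, rim 16 mm and inner floor 5 mm above the counter. Origin: the centre of its underside, on the counter (z = 0). The rail (top 38 mm above the counter) runs 85 mm behind the centres of the holders, along their y axes
- cup: bystander: an open yellow plastic cup standing upright, 72 mm across the rim, 85 mm high; origin: the centre of its underside
- nail_brush: bystander: a walnut nail brush lying bristles down, 95 mm long (its x axis), 42 mm wide, 34 mm high; origin: the centre of its underside
Things that resemble listed ones, but are neither listed nor needed, are in the scene too. What is shaped like the part that bears bottle_round_small_center but blue or orange is not meant.

How it is judged:
At the end, for the whole second after the job is handed in: Each of the four bottles stands in the holder of its own shape and size: centre within 13 mm of the holder's centre in plan, underside on the holder's floor (within 4 mm), upright within 0.1 rad, released and at rest (horizontal distance between bottle_round_large_center and holder_round_large below 0.013 m and z of bottle_round_large_center in the frame of holder_round_large below 0.053 m and angle between each of bottle_round_large_center, bottle_round_small_center, bottle_square_large_center, bottle_square_small_center's own z axis and vertical below 0.1 rad and linear speed of each of bottle_round_large, bottle_round_small, bottle_square_large, bottle_square_small below 0.02 m/s and horizontal distance between bottle_round_small_center and holder_round_small below 0.013 m and z of bottle_round_small_center in the frame of holder_round_small below 0.045 m and horizontal distance between bottle_square_large_center and holder_square_large below 0.013 m and z of bottle_square_large_center in the frame of holder_square_large below 0.049 m and horizontal distance between bottle_square_small_center and holder_square_small below 0.013 m and z of bottle_square_small_center in the frame of holder_square_small below 0.042 m); the robot touches nothing.
It fails at once if a bottle is tipped over (40 degrees or more) (angle between any of bottle_round_large_center, bottle_round_small_center, bottle_square_large_center, bottle_square_small_center's own z axis and vertical above 0.7 rad).
It fails at once if the cup is shifted by more than 20 mm or tipped up (distance of cup from where it was at the start of the episode above 0.02 m or angle between cup's own z axis and vertical above 0.35 rad).
It fails at once if the nail brush is shifted by more than 20 mm or tipped up (distance of nail_brush from where it was at the start of the episode above 0.02 m or angle between nail_brush's own z axis and vertical above 0.35 rad).
It also fails if it takes over 128 s, if anything falls off the work surface, if the arm or the gripper's body presses on something with over 40 N, if the wrist force passes 120 N, or if a joint passes its speed limit or range.

## Robot

A 6-joint arm with a two-finger parallel gripper is mounted at the origin on the work surface. World frame = base frame: x ahead of the robot, y to its left, z up, the work surface at z = 0. Lengths are in m, angles in rad, forces in N, time in s.
With the tool pointing down it reaches from about 0.325 to 0.9 m from the base axis. Payload 3.5 kg.
Tool frame: the origin (TCP) lies midway between the tips of the shut fingers; the grasp point (between the pads) lies 19 mm behind it; z points along the fingers, y is the line along which they close (so a half turn about z gives the same grasp; the last joint's range is limited). The gripper opens to 85 mm and grips with 20 to 120 N. Pads are 22 mm wide; open, the fingers measure 114 mm over their backs; the gripper's body (76 mm by 85 mm) begins 54 mm behind the grasp point. The pads swing forward as they close: fully open they stand 13 mm farther back than shut.
Start: joints at [-1.428, 0.276, -0.026, 1.268, 0, 1.467], TCP at [0.152, -0.606, 0.231] pointing down, gripper open.
Joint ranges: [-3.12, 3.12], [-0.85, 1.88], [-1.08, 1.24], [-1.95, 2.15], [-1.57, 1.53], [-3.14, 3.14]. Speed limits (rad/s): [2.57, 2.57, 3.14, 3.14, 3.14, 3.14].

## Interface

Orientations are given as [roll, pitch, yaw] about the fixed x, y, z axes, in that order (R = Rz(yaw) Ry(pitch) Rx(roll)).
In Python, from plant import * gives the robot as it stands.
- The arm moves only by the tool move_arm, never from a script. Its argument "targets" is a list of rows, each an object with "translation": the shift along the world's x, y, z in mm, a list of three; "yaw": the turn about the world's z in rad; "claw": the opening, from -1 (shut) to 1 (fully open). A call has exactly 8 rows; each row is the pose to reach, as a shift and turn from the pose commanded when the call began; what a row does not reach only later rows make up. A row lasts 1/12 s, in which the tool goes at most 41.7 mm and 7.16 degrees, less where a joint would pass 70% of its speed; a pose out of reach is approached as far as the arm can. A call with a gripper value outside its range is refused whole. The fingers move at their own pace and stop on an object; "squeeze" is the grip in N (left out, the last holds). Time passes only in rows, so rows that repeat a pose let the fingers close, or fill a call up. It gives the time, the measured TCP pose, the force, the opening and the grip force at its end, in the units of the state.
- state(): the state, without advancing time (a new reading comes with each control period).
- snapshot(name): name is "scene" or "top"; returns a dict with "img" (400x640x3 uint8, red, green, blue), "mtx" (3x3 intrinsics, pixels), "dist_coeffs" ([k1, k2, p1, p2, k3] as OpenCV has them; the pictures are not rectified), "cam_to_world" (4x4, takes a point from camera to world coordinates). Camera axes: x right, y down, z forward; pixel columns grow to the right and rows downward; lengths in m; the calibration is good to about 2 mm. A picture is of the moment at which its call begins. There is no depth.
- finish_job(): hands the job in; it is judged then, once.
The state is a dict: "t": time; "q": joint angles; "joint_vel": joint speeds; "joint_efforts": joint torques, N m; "tool_pos": TCP position; "tool_rot": TCP orientation; "force": force on the tool from outside, world axes, zero at the start; "ft_torque": the same for the moment, N m; "gripper_width": finger opening in m; "gripper_force": force on a finger pad.
Only numpy, scipy, OpenCV 4.12 (cv2) and the standard library are available. Lean on these libraries where they do the work, as an engineer would, in place of code of your own. Each camera call takes 0.05 s, during which the arm holds its last target. There are 200 camera calls.

## Working session

There is one attempt and no reset: what is moved stays moved. The work goes in short steps, Python scripts to look and compute and a tool call to move; the robot and the scene stay as the last step left them, time stands still between calls to the robot, and variables do not carry over. Pictures are saved under pics/ and viewed, at most 14 in all, crops included, and the job is handed in when it is done.

Besides the shell and the picture viewer there is one more tool, called after "Emit:" by a JSON object that holds its "name" and its "arguments", one argument or row to a line. move_arm: Moves the arm, as the interface text tells. Its arguments: {"type":"object","properties":{"targets":{"type":"array","items":{"type":"object","properties":{"translation":{"type":"array","items":{"type":"number"}},"yaw":{"type":"number"},"claw":{"type":"number"}}}},"squeeze":{"type":"number"}},"required":["targets"]}

```bash
mkdir -p pics; ls; cat > h.py <<'E'
from plant import *
import numpy as np, cv2
def snap(n,f):
    s=snapshot(n); cv2.imwrite('pics/'+f,cv2.cvtColor(s['img'],cv2.COLOR_RGB2BGR)); np.savez('pics/'+f[:-4],**s); return s
def ray(s,uv):
    p=cv2.undistortPoints(np.array(uv,float).reshape(-1,1,2),s['mtx'],s['dist_coeffs']).reshape(-1,2)
    T=s['cam_to_world']; d=np.c_[p,np.ones(len(p))]@T[:3,:3].T
    return T[:3,3],d
def onz(s,uv,z):
    o,d=ray(s,uv); return o+d*((z-o[2])/d[:,2])[:,None]
E
python3 - <<'E'
from h import *
for n in('scene','top'):
    s=snap(n,n+'1.png'); print(n,s['mtx'],s['dist_coeffs'],s['cam_to_world'])
print(state())
E
```

```text
pics
scene [[364.17619455   0.         321.22932227]
 [  0.         364.17619455 200.89877247]
 [  0.           0.           1.        ]] [-0.03862152  0.          0.          0.          0.        ] [[-0.61174638  0.49801661 -0.6146103   1.0720024 ]
 [ 0.79096095  0.39700049 -0.46558715  0.38340379]
 [ 0.01213045 -0.770954   -0.6367753   0.61309826]
 [ 0.          0.          0.          1.        ]]
top [[389.09440048   0.         318.91304062]
 [  0.         389.09440048 198.93055366]
 [  0.           0.           1.        ]] [0.02286396 0.         0.         0.         0.        ] [[ 0.01934983 -0.98727214  0.15785849  0.39844088]
 [-0.99967208 -0.01645577  0.01961987  0.0054076 ]
 [-0.01677247 -0.15818637 -0.98726681  0.97575338]
 [ 0.          0.          0.          1.        ]]
{'t': 0.1, 'q': array([-1.42842832e+00,  2.77082013e-01, -2.77865106e-02,  1.26803054e+00,
       -4.64187589e-06,  1.46742843e+00]), 'joint_vel': array([-0.00085252, -0.00181578,  0.0030782 ,  0.001658  , -0.00067286,
        0.00074027]), 'joint_efforts': array([-1.19150623e-04, -4.46710145e+01,  2.96127641e+01,  8.46969313e-03,
       -1.28174865e-04, -9.20875749e-06]), 'tool_pos': array([ 0.15194689, -0.60548622,  0.23023582]), 'tool_rot': array([-3.13950066e+00, -2.12351834e-04,  2.45735693e-01]), 'force': array([-0.47884145,  0.36393959,  0.47460857]), 'ft_torque': array([-0.05195373, -0.00042842,  0.04424311]), 'gripper_force': 0.0, 'gripper_width': 0.08517150948455839}
```

View pics/scene1.png

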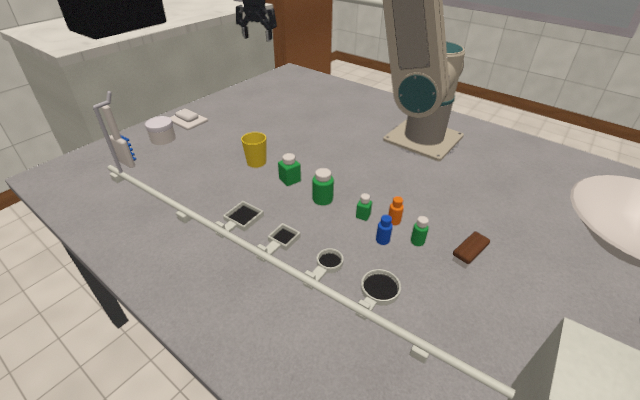

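View pics/top1.png

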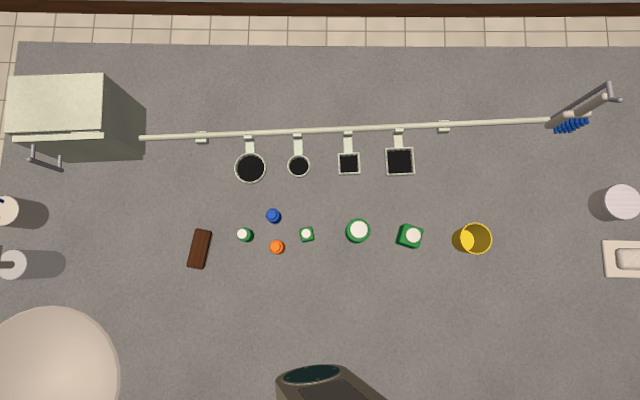

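The top view shows holders at (250,167), (299,166), (349,163) and (400,161). Green bottles are at (244,235) small round, (307,234) small square, (358,231) large round and (410,236) large square. The blue and orange decoys stand near the small ones. The scene view is consistent with this.

```bash
cat > m.py <<'E'
from h import *
def load(f): return dict(np.load('pics/'+f+'.npz'))
def gmask(s):
    h=cv2.cvtColor(s['img'],cv2.COLOR_RGB2HSV); return cv2.inRange(h,(45,90,30),(85,255,255))
def tri(s1,p1,s2,p2):
    o1,d1=ray(s1,[p1]);o2,d2=ray(s2,[p2]);d1=d1[0];d2=d2[0]
    a=np.linalg.lstsq(np.c_[d1,-d2],o2-o1,rcond=None)[0]
    A=o1+d1*a[0];B=o2+d2*a[1];return (A+B)/2,np.linalg.norm(A-B)
def blobs(s,approx,capr):
    # per approx pixel: green comp bbox and white cap centroid
    h=cv2.cvtColor(s['img'],cv2.COLOR_RGB2HSV).astype(int); g=gmask(s)
    w=((h[...,1]<70)&(h[...,2]>150)).astype(np.uint8)
    out=[]
    for a in approx:
        for m in(g,w):
            n,l,st,c=cv2.connectedComponentsWithStats((m>0).astype(np.uint8))
            k=min([i for i in range(1,n) if 8<st[i,4]<1500],key=lambda i:np.hypot(*(c[i]-a)))
            out.append((c[k],st[k]))
    return out
E
python3 - <<'E'
from m import *
t=load('top1');s=load('scene1')
names=['RL','RS','SL','SS']
bt=blobs(t,[(358,231),(244,235),(410,236),(307,234)],0)
bs=blobs(s,[(323,185),(420,230),(290,170),(364,207)],0)
for i,n in enumerate(names):
    p,e=tri(t,bt[2*i+1][0],s,bs[2*i+1][0])
    print(n,'cap',p.round(4),e.round(4),'px',bt[2*i+1][0].round(1),bt[2*i+1][1],bs[2*i+1][1],'green',bt[2*i][1],bs[2*i][1])
# holders: dark floor
for n,a,b in zip(names,[(250,167),(299,166),(400,161),(349,163)],[(381,287),(330,260),(243,215),(284,236)]):
    r=[]
    for S,q in((t,a),(s,b)):
        v=cv2.cvtColor(S['img'],cv2.COLOR_RGB2GRAY);m=(v<65).astype(np.uint8)
        k,l,st,c=cv2.connectedComponentsWithStats(m)
        j=min([i for i in range(1,k) if st[i,4]>30],key=lambda i:np.hypot(*(c[i]-q)))
        r.append((c[j],st[j],l==j))
    p,e=tri(t,r[0][0],s,r[1][0])
    cn=max(cv2.findContours(r[0][2].astype(np.uint8),0,1)[0],key=cv2.contourArea).reshape(-1,2)
    W=onz(t,cn,0.012)
    print(n,'hold',p.round(4),e.round(4),r[0][1],'top on z=.012',onz(t,[r[0][0]],.012).round(4),'rect',cv2.minAreaRect((W[:,:2]*1000).astype(np.float32)))
# rail direction
v=t['img'].astype(int)
P=[(150,137),(540,120)]
P=onz(t,P,.035);d=P[1]-P[0];print('rail',P,np.degrees(np.arctan2(d[1],d[0])))
cv2.imwrite('pics/c1.png',np.hstack([cv2.resize(cv2.cvtColor(t['img'],4)[y-24:y+24,x-24:x+24],(390,390),interpolation=2) for x,y in((307,234),(410,236))]))
E
```

```text
RL cap [0.4173 0.0596 0.3888] 0.2137 px [358.5 228.9] [350 221  18  17 251] [447  62   8  14  64] green [346 219  24  24 187] [313 176  21  29 473]
RS cap [0.4306 0.1537 0.3862] 0.0423 px [241.5 233.3] [237 228  10  11  89] [447  62   8  14  64] green [238 228  16  14  87] [411 223  17  23 258]
SL cap [ 0.471  -0.1507  0.4481] 0.1029 px [412.8 234.8] [406 228  15  15 184] [265   3   7   3  16] green [396 224  27  24 282] [278 161  22  25 417]
SS cap [0.4191 0.1008 0.3793] 0.1352 px [305.6 233.2] [301 229  10  10  79] [447  62   8  14  64] green [300 227  14  15  83] [356 201  16  20 223]
RL hold [0.6301 0.2028 0.0081] 0.0013 [237 155  27  26 532] top on z=.012 [[0.6295 0.2014 0.012 ]] rect ((630.68408203125, 201.67062377929688), (65.41132354736328, 66.30855560302734), 2.383669853210449)
RS hold [0.6374 0.079  0.0087] 0.0002 [289 157  19  18 246] top on z=.012 [[0.6366 0.0786 0.012 ]] rect ((636.1857299804688, 78.51411437988281), (42.23369598388672, 44.855079650878906), 23.338918685913086)
SL hold [ 0.6532 -0.1772  0.0095] 0.0008 [387 150  25  23 510] top on z=.012 [[ 0.6528 -0.177   0.012 ]] rect ((653.49267578125, -176.728271484375), (57.42287063598633, 59.616695404052734), 0.8482917547225952)
SS hold [ 0.6457 -0.0486  0.0099] 0.0006 [340 155  18  17 270] top on z=.012 [[ 0.6453 -0.0488  0.012 ]] rect ((646.3641357421875, -48.7933235168457), (41.81680679321289, 43.005348205566406), 0.868484377861023)
rail [[ 0.69977091  0.4527617   0.035     ]
 [ 0.75666223 -0.52155032  0.035     ]] -86.65822067606118
```

View pics/c1.png

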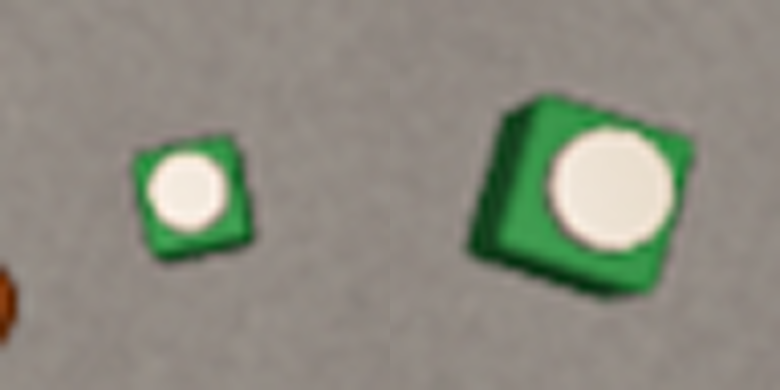

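The crop shows the cap and body top of both squares. Small square top corners are near (135,155),(230,135),(253,235). Large square top corners are near (548,95),(693,138),(655,292),(500,245).

```bash
python3 - <<'E'
from m import *
t=load('top1');s=load('scene1')
tp=[(358.5,228.9),(241.5,233.3),(412.8,234.8),(305.6,233.2)]
sg=[(313,176,21,29),(411,223,17,23),(278,161,22,25),(356,201,16,20)]
h=cv2.cvtColor(s['img'],cv2.COLOR_RGB2HSV).astype(int);print([h[y-2,x+w//2] for x,y,w,_ in sg])
H=[.078,.062,.07,.056]
for n,p,(x,y,w,hh),z in zip(['RL','RS','SL','SS'],tp,sg,H):
    y0=y-9;sub=h[y0:y+8,x:x+w];m=(sub[...,1]<75)&(sub[...,2]>150)
    yy,xx=np.nonzero(m);c=(xx.mean()+x,yy.mean()+y0)
    P,e=tri(t,p,s,c);print(n,c,len(xx),P.round(4),e.round(4),'top plane cap',onz(t,[p],z+.01).round(4),'scene',onz(s,[c],z).round(4))
sc=390/48
f=lambda c,x0,y0:[((u%390 if x0>350 else u)/sc-.5+x0,v/sc-.5+y0) for u,v in c]
for n,c,x0,y0,z in(('SS',[(135,155),(230,135),(253,235)],283,210,.046),('SL',[(548,95),(693,138),(655,292),(500,245)],386,212,.06)):
    W=onz(t,f(c,x0,y0),z)[:,:2];d=np.diff(W,axis=0)
    print(n,W.round(4),np.linalg.norm(d,axis=1),np.degrees(np.arctan2(d[:,1],d[:,0])),((W[0]+W[2])/2).round(4))
# cup, brush, decoys
hh=cv2.cvtColor(t['img'],cv2.COLOR_RGB2HSV)
for a,p,z in(('blue',(273,216),.07),('orange',(277,247),.07),('cup',(479,238),.085),('brush',(200,248),.03)): print(a,onz(t,[p],z).round(3))
print('brush ends',onz(t,[(188,266),(209,269),(212,230),(195,230)],.034).round(3))
E
```

```text
[array([ 14,  25, 216]), array([ 14,  27, 178]), array([ 14,  26, 209]), array([ 13,  30, 176])]
RL (np.float64(323.1421568627451), np.float64(171.4656862745098)) 204 [ 0.4722 -0.0676  0.0892] 0.0018 top plane cap [[ 0.4728 -0.0685  0.088 ]] scene [[ 0.4589 -0.0764  0.078 ]]
RS (np.float64(418.7030303030303), np.float64(218.64848484848486)) 165 [0.4607 0.1981 0.0715] 0.0082 top plane cap [[0.459  0.2018 0.072 ]] scene [[0.4525 0.1914 0.062 ]]
SL (np.float64(288.2741935483871), np.float64(155.80645161290323)) 186 [ 0.4621 -0.1928  0.0804] 0.0003 top plane cap [[ 0.4622 -0.193   0.08  ]] scene [[ 0.4502 -0.2039  0.07  ]]
SS (np.float64(363.25984251968504), np.float64(195.61417322834646)) 127 [0.4633 0.0515 0.0652] 0.0037 top plane cap [[0.4623 0.053  0.066 ]] scene [[0.4539 0.0442 0.056 ]]
SS [[0.4745 0.0699]
 [0.4809 0.042 ]
 [0.4517 0.0346]] [0.02857541 0.030147  ] [ -77.07293543 -165.76916264] [0.4631 0.0522]
SL [[ 0.4905 -0.1796]
 [ 0.4789 -0.2209]
 [ 0.4346 -0.2091]
 [ 0.4471 -0.1652]] [0.04292887 0.04582741 0.04562937] [-105.75994281  165.03703893   74.0928566 ] [ 0.4626 -0.1943]
blue [[0.501 0.13  0.07 ]]
orange [[0.429 0.118 0.07 ]]
cup [[ 0.458 -0.34   0.085]]
brush [[0.425 0.31  0.03 ]]
brush ends [[0.381 0.334 0.034]
 [0.375 0.283 0.034]
 [0.468 0.282 0.034]
 [0.468 0.323 0.034]]
```

Emit:
{"name": "move_arm", "arguments": {
  "targets": [
    {"translation":[20,27,0],"yaw":0.12,"claw":1},
    {"translation":[40,54,0],"yaw":0.24,"claw":1},
    {"translation":[60,81,0],"yaw":0.36,"claw":1},
    {"translation":[80,108,0],"yaw":0.48,"claw":1},
    {"translation":[100,135,0],"yaw":0.6,"claw":1},
    {"translation":[120,162,0],"yaw":0.72,"claw":1},
    {"translation":[140,189,0],"yaw":0.84,"claw":1},
    {"translation":[160,216,0],"yaw":0.96,"claw":1}
  ],
  "squeeze": 40
}}

```text
t: 0.77
tool_pos: [0.3125, -0.3884, 0.2309]
tool_rot: [-3.141, -0.001, 1.211]
force: [1.2, -0.8, 0.4]
gripper_width: 0.0852
gripper_force: 0.0
```

Emit:
{"name": "move_arm", "arguments": {
  "targets": [
    {"translation":[19,25,0],"yaw":0.12,"claw":1},
    {"translation":[38,50,0],"yaw":0.24,"claw":1},
    {"translation":[57,75,0],"yaw":0.36,"claw":1},
    {"translation":[76,100,0],"yaw":0.48,"claw":1},
    {"translation":[95,125,0],"yaw":0.6,"claw":1},
    {"translation":[114,150,0],"yaw":0.72,"claw":1},
    {"translation":[133,175,0],"yaw":0.84,"claw":1},
    {"translation":[150,197,0],"yaw":0.96,"claw":1}
  ]
}}

```text
t: 1.43
tool_pos: [0.4626, -0.1913, 0.2309]
tool_rot: [-3.141, -0.001, 2.172]
force: [-0.3, -0.7, 0.0]
gripper_width: 0.0851
gripper_force: 0.0
```

Emit:
{"name": "move_arm", "arguments": {
  "targets": [
    {"translation":[0,0,-12],"yaw":0.12,"claw":1},
    {"translation":[0,0,-24],"yaw":0.24,"claw":1},
    {"translation":[0,0,-36],"yaw":0.36,"claw":1},
    {"translation":[0,0,-48],"yaw":0.48,"claw":1},
    {"translation":[0,0,-60],"yaw":0.6,"claw":1},
    {"translation":[0,0,-60],"yaw":0.706,"claw":1},
    {"translation":[0,0,-60],"yaw":0.706,"claw":1},
    {"translation":[0,0,-60],"yaw":0.706,"claw":1}
  ]
}}

```text
t: 2.1
tool_pos: [0.4618, -0.193, 0.171]
tool_rot: [3.141, -0.001, 2.869]
force: [-0.7, 0.7, 0.3]
gripper_width: 0.0859
gripper_force: 0.0
```

```bash
python3 - <<'E'
from h import *
a=state();print(a['q'],a['tool_pos'],a['tool_rot'])
s=snap('scene','s2.png'); t=snap('top','t2.png')
A=cv2.imread('pics/s2.png')[60:220,200:440];B=cv2.imread('pics/t2.png')[140:300,280:520]
cv2.imwrite('pics/c2.png',np.vstack([cv2.resize(A,(450,300)),cv2.resize(B,(450,300))]))
E
```

```text
[-5.25169106e-01  9.87349577e-02 -3.75282537e-01  1.09760029e+00
  2.35650284e-05 -2.52645149e-01] [ 0.46180537 -0.19303745  0.17095284] [ 3.14136450e+00 -7.89489574e-04  2.86906878e+00]
```

View pics/c2.png

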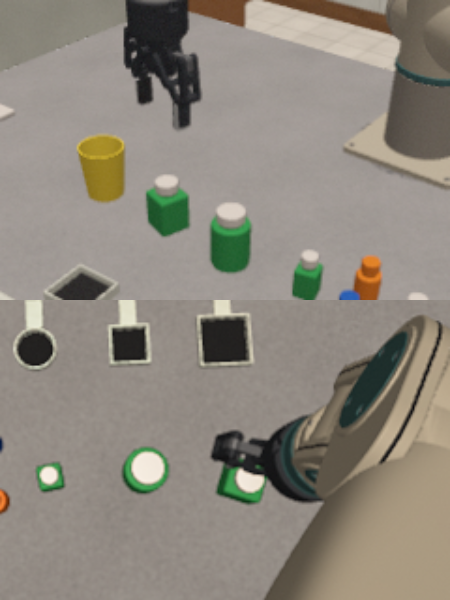

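The picture shows the open gripper (crop about (160,80)) above the large square bottle, with the finger line roughly along y. Descending.

Emit:
{"name": "move_arm", "arguments": {
  "targets": [
    {"translation":[0,0,-25],"yaw":0,"claw":1},
    {"translation":[0,0,-50],"yaw":0,"claw":1},
    {"translation":[0,0,-75],"yaw":0,"claw":1},
    {"translation":[0,0,-100],"yaw":0,"claw":1},
    {"translation":[0,0,-115],"yaw":0,"claw":1},
    {"translation":[0,0,-130],"yaw":0,"claw":1},
    {"translation":[0,0,-148],"yaw":0,"claw":1},
    {"translation":[0,0,-148],"yaw":0,"claw":1}
  ]
}}

```text
t: 2.87
tool_pos: [0.4599, -0.1921, 0.0208]
tool_rot: [3.14, -0.005, 2.87]
force: [-1.0, 1.2, 0.4]
gripper_width: 0.0853
gripper_force: 0.0
```

Emit:
{"name": "move_arm", "arguments": {
  "targets": [
    {"translation":[0,0,0],"yaw":0,"claw":0.2},
    {"translation":[0,0,0],"yaw":0,"claw":0.0},
    {"translation":[0,0,0],"yaw":0,"claw":-0.1},
    {"translation":[0,0,0],"yaw":0,"claw":-0.2},
    {"translation":[0,0,0],"yaw":0,"claw":-0.3},
    {"translation":[0,0,0],"yaw":0,"claw":-0.3},
    {"translation":[0,0,0],"yaw":0,"claw":-0.3},
    {"translation":[0,0,0],"yaw":0,"claw":-0.3}
  ]
}}

```text
t: 3.53
tool_pos: [0.4636, -0.1941, 0.025]
tool_rot: [-3.141, 0.003, 2.872]
force: [0.5, -0.5, 6.4]
gripper_width: 0.0475
gripper_force: 41.9
```

Emit:
{"name": "move_arm", "arguments": {
  "targets": [
    {"translation":[0,0,30],"yaw":0,"claw":-0.3},
    {"translation":[0,0,60],"yaw":0,"claw":-0.3},
    {"translation":[20,2,60],"yaw":0.04,"claw":-0.3},
    {"translation":[55,5,60],"yaw":0.1,"claw":-0.3},
    {"translation":[90,8,60],"yaw":0.17,"claw":-0.3},
    {"translation":[125,11,60],"yaw":0.23,"claw":-0.3},
    {"translation":[160,14,60],"yaw":0.29,"claw":-0.3},
    {"translation":[191,16,60],"yaw":0.332,"claw":-0.3}
  ]
}}

```text
t: 4.2
tool_pos: [0.6548, -0.1767, 0.0831]
tool_rot: [3.142, 0.0, -3.076]
force: [-0.2, 0.1, -0.5]
gripper_width: 0.0476
gripper_force: 42.1
```

Emit:
{"name": "move_arm", "arguments": {
  "targets": [
    {"translation":[0,0,0],"yaw":0,"claw":-0.3},
    {"translation":[0,0,0],"yaw":0,"claw":-0.3},
    {"translation":[0,0,-10],"yaw":0,"claw":-0.3},
    {"translation":[0,0,-20],"yaw":0,"claw":-0.3},
    {"translation":[0,0,-30],"yaw":0,"claw":-0.3},
    {"translation":[0,0,-30],"yaw":0,"claw":-0.3},
    {"translation":[0,0,-30],"yaw":0,"claw":-0.3},
    {"translation":[0,0,-30],"yaw":0,"claw":-0.3}
  ]
}}

```text
t: 4.87
tool_pos: [0.6524, -0.1773, 0.053]
tool_rot: [3.141, -0.001, -3.08]
force: [0.2, 0.4, -0.7]
gripper_width: 0.0476
gripper_force: 41.8
```

```bash
python3 - <<'E'
from h import *
a=state();print(a['q'],a['tool_pos'],a['tool_rot'],a['gripper_width'])
s=snap('scene','s3.png'); t=snap('top','t3.png')
A=cv2.imread('pics/s3.png')[130:290,150:390];B=cv2.imread('pics/t3.png')[100:260,300:540]
cv2.imwrite('pics/c3.png',np.hstack([cv2.resize(A,(400,267)),cv2.resize(B,(400,267))]))
E
```

```text
[-3.60882371e-01  4.96120467e-01 -1.05208270e-01  9.70251853e-01
  1.28480797e-05 -4.22608352e-01] [ 0.652379   -0.17726996  0.05303389] [ 3.14125928e+00 -7.09995115e-04 -3.07986656e+00] 0.04762913776739711
```

View pics/c3.png

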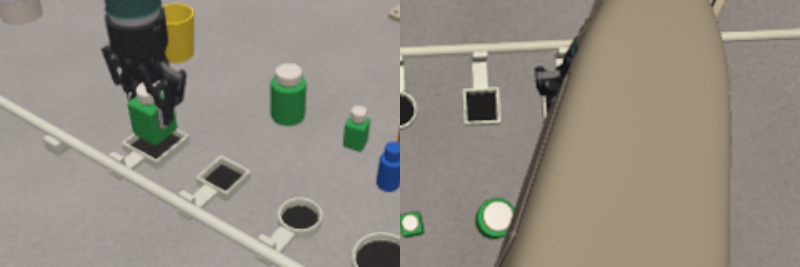

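The left view shows the large square bottle held upright, centred and aligned just above its holder (crop about (153,130)).

Emit:
{"name": "move_arm", "arguments": {
  "targets": [
    {"translation":[0,0,-8],"yaw":0,"claw":-0.3},
    {"translation":[0,0,-16],"yaw":0,"claw":-0.3},
    {"translation":[0,0,-21],"yaw":0,"claw":-0.3},
    {"translation":[0,0,-24],"yaw":0,"claw":-0.3},
    {"translation":[0,0,-24],"yaw":0,"claw":-0.3},
    {"translation":[0,0,-24],"yaw":0,"claw":0.3},
    {"translation":[0,0,-24],"yaw":0,"claw":0.6},
    {"translation":[0,0,-24],"yaw":0,"claw":0.8}
  ]
}}

```text
t: 5.63
tool_pos: [0.6534, -0.1774, 0.0296]
tool_rot: [-3.141, 0.001, -3.079]
force: [0.2, 0.1, 0.5]
gripper_width: 0.0759
gripper_force: 0.0
```

Emit:
{"name": "move_arm", "arguments": {
  "targets": [
    {"translation":[0,0,0],"yaw":0,"claw":0.8},
    {"translation":[0,0,0],"yaw":0,"claw":0.8},
    {"translation":[0,0,15],"yaw":0,"claw":1},
    {"translation":[0,0,40],"yaw":0,"claw":1},
    {"translation":[0,0,70],"yaw":0,"claw":1},
    {"translation":[0,0,100],"yaw":0,"claw":1},
    {"translation":[0,0,130],"yaw":0,"claw":1},
    {"translation":[-10,0,130],"yaw":0,"claw":1}
  ]
}}

```text
t: 6.3
tool_pos: [0.649, -0.1791, 0.1675]
tool_rot: [-3.136, 0.014, -3.079]
force: [1.5, -0.3, 1.2]
gripper_width: 0.0855
gripper_force: 0.0
```

Emit:
{"name": "move_arm", "arguments": {
  "targets": [
    {"translation":[-28,18,0],"yaw":0,"claw":1},
    {"translation":[-56,36,0],"yaw":0,"claw":1},
    {"translation":[-84,54,0],"yaw":0,"claw":1},
    {"translation":[-112,72,0],"yaw":0,"claw":1},
    {"translation":[-140,90,0],"yaw":0,"claw":1},
    {"translation":[-170,108,0],"yaw":0,"claw":1},
    {"translation":[-170,108,0],"yaw":0,"claw":1},
    {"translation":[-170,108,0],"yaw":0,"claw":1}
  ]
}}

```text
t: 6.97
tool_pos: [0.4709, -0.0681, 0.1589]
tool_rot: [3.141, -0.001, -3.078]
force: [0.7, -0.1, 0.3]
gripper_width: 0.0852
gripper_force: 0.0
```

```bash
python3 - <<'E'
from m import *
a=state();print(a['q'],a['tool_pos'],a['tool_rot'])
s=snap('scene','s4.png')
g=gmask(s);n,l,st,c=cv2.connectedComponentsWithStats(g)
print([(st[i],c[i].round(1)) for i in range(1,n) if st[i,4]>60])
A=s['img'][..., ::-1][90:270,190:430]
cv2.imwrite('pics/c4.png',cv2.resize(A,(560,420)))
E
```

```text
[-2.79641617e-01  6.54123445e-02 -4.39337054e-01  1.06694959e+00
 -3.12452994e-05 -3.42915649e-01] [ 0.47092074 -0.06813525  0.15894891] [ 3.14131857e+00 -8.60614795e-04 -3.07831849e+00]
[(array([313, 176,  21,  29, 472], dtype=int32), array([322.5, 191.3])), (array([228, 195,  29,  30, 565], dtype=int32), array([242.6, 209.1])), (array([356, 201,  16,  20, 222], dtype=int32), array([363.1, 210.3])), (array([411, 223,  17,  23, 257], dtype=int32), array([418.6, 235.2]))]
```

View pics/c4.png

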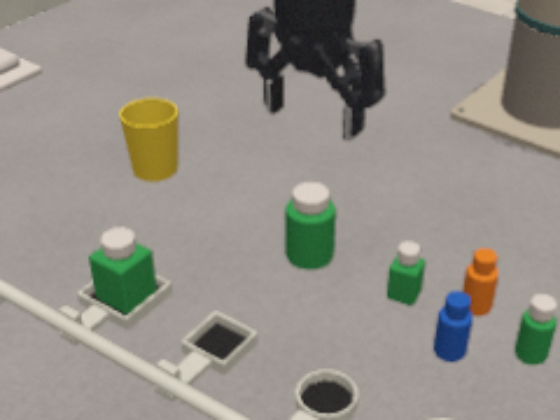

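The large square bottle stands in its holder (crop (122,275)), and the gripper is above the large round one (crop (310,225)).

Emit:
{"name": "move_arm", "arguments": {
  "targets": [
    {"translation":[1,0,-25],"yaw":0,"claw":1},
    {"translation":[1,0,-50],"yaw":0,"claw":1},
    {"translation":[1,0,-75],"yaw":0,"claw":1},
    {"translation":[1,0,-100],"yaw":0,"claw":1},
    {"translation":[1,0,-115],"yaw":0,"claw":1},
    {"translation":[1,0,-130],"yaw":0,"claw":1},
    {"translation":[1,0,-130],"yaw":0,"claw":1},
    {"translation":[1,0,-130],"yaw":0,"claw":1}
  ]
}}

```text
t: 7.68
tool_pos: [0.4748, -0.0697, 0.0289]
tool_rot: [3.141, -0.001, -3.08]
force: [0.8, 0.0, 0.5]
gripper_width: 0.0855
gripper_force: 0.0
```

Emit:
{"name": "move_arm", "arguments": {
  "targets": [
    {"translation":[0,0,0],"yaw":0,"claw":0.4},
    {"translation":[0,0,0],"yaw":0,"claw":0.3},
    {"translation":[0,0,0],"yaw":0,"claw":0.2},
    {"translation":[0,0,0],"yaw":0,"claw":0.1},
    {"translation":[0,0,0],"yaw":0,"claw":0.0},
    {"translation":[0,0,0],"yaw":0,"claw":-0.1},
    {"translation":[0,0,0],"yaw":0,"claw":-0.1},
    {"translation":[0,0,0],"yaw":0,"claw":-0.1}
  ]
}}

```text
t: 8.35
tool_pos: [0.4758, -0.0696, 0.0308]
tool_rot: [-3.141, 0.004, -3.079]
force: [0.0, -0.1, 6.3]
gripper_width: 0.0554
gripper_force: 43.0
```

Emit:
{"name": "move_arm", "arguments": {
  "targets": [
    {"translation":[0,0,30],"yaw":0,"claw":-0.1},
    {"translation":[0,0,60],"yaw":0,"claw":-0.1},
    {"translation":[30,0,60],"yaw":0,"claw":-0.1},
    {"translation":[60,10,60],"yaw":0,"claw":-0.1},
    {"translation":[90,25,60],"yaw":0,"claw":-0.1},
    {"translation":[115,50,60],"yaw":0,"claw":-0.1},
    {"translation":[136,78,60],"yaw":0,"claw":-0.1},
    {"translation":[156,106,60],"yaw":0,"claw":-0.1}
  ]
}}

```text
t: 9.02
tool_pos: [0.6308, 0.0376, 0.0887]
tool_rot: [-3.141, -0.001, -3.08]
force: [-0.2, -0.9, -2.5]
gripper_width: 0.055
gripper_force: 44.0
```

Emit:
{"name": "move_arm", "arguments": {
  "targets": [
    {"translation":[0,33,0],"yaw":0,"claw":-0.1},
    {"translation":[0,66,0],"yaw":0,"claw":-0.1},
    {"translation":[0,99,0],"yaw":0,"claw":-0.1},
    {"translation":[0,132,0],"yaw":0,"claw":-0.1},
    {"translation":[0,155,0],"yaw":0,"claw":-0.1},
    {"translation":[0,165,0],"yaw":0,"claw":-0.1},
    {"translation":[0,165,-15],"yaw":0,"claw":-0.1},
    {"translation":[0,165,-30],"yaw":0,"claw":-0.1}
  ]
}}

```text
t: 9.68
tool_pos: [0.6307, 0.2026, 0.0598]
tool_rot: [-3.141, 0.002, -3.078]
force: [-0.6, 0.5, -2.5]
gripper_width: 0.0552
gripper_force: 43.9
```

```bash
python3 - <<'E'
from m import *
a=state();print(a['q'],a['tool_pos'],a['tool_rot'],a['gripper_width'])
s=snap('scene','s5.png');t=snap('top','t5.png')
cv2.imwrite('pics/c5.png',np.hstack([cv2.resize(s['img'][..., ::-1][180:330,280:480],(400,300)),cv2.resize(t['img'][..., ::-1][110:260,200:400],(400,300))]))
E
```

```text
[ 2.13675309e-01  4.66770653e-01 -1.36327246e-01  9.65602893e-01
 -8.60476550e-04  1.49918530e-01] [0.63073425 0.20260619 0.0597559 ] [-3.14105481e+00  2.20054869e-03 -3.07783618e+00] 0.055218933036201796
```

View pics/c5.png

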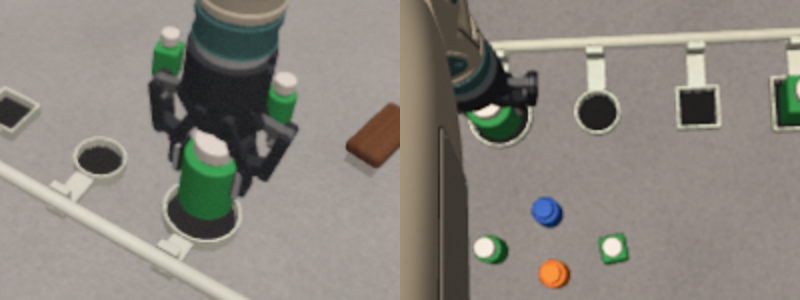

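The left view shows the large round bottle upright above its holder (crop (205,190)). Lowering it now.

Emit:
{"name": "move_arm", "arguments": {
  "targets": [
    {"translation":[0,0,-8],"yaw":0,"claw":-0.1},
    {"translation":[0,0,-16],"yaw":0,"claw":-0.1},
    {"translation":[0,0,-21],"yaw":0,"claw":-0.1},
    {"translation":[0,0,-24],"yaw":0,"claw":-0.1},
    {"translation":[0,0,-24],"yaw":0,"claw":-0.1},
    {"translation":[0,0,-24],"yaw":0,"claw":0.45},
    {"translation":[0,0,-24],"yaw":0,"claw":0.7},
    {"translation":[0,0,-24],"yaw":0,"claw":0.9}
  ]
}}

```text
t: 10.45
tool_pos: [0.6307, 0.2018, 0.0358]
tool_rot: [3.141, 0.001, -3.079]
force: [-0.1, 0.3, -0.4]
gripper_width: 0.0805
gripper_force: 0.0
```

Emit:
{"name": "move_arm", "arguments": {
  "targets": [
    {"translation":[0,0,0],"yaw":0,"claw":0.9},
    {"translation":[0,0,0],"yaw":0,"claw":0.9},
    {"translation":[0,0,15],"yaw":0,"claw":1},
    {"translation":[0,0,40],"yaw":0,"claw":1},
    {"translation":[0,0,70],"yaw":0,"claw":1},
    {"translation":[0,0,100],"yaw":0,"claw":1},
    {"translation":[0,0,130],"yaw":0,"claw":1},
    {"translation":[-10,0,130],"yaw":0,"claw":1}
  ]
}}

```text
t: 11.12
tool_pos: [0.6262, 0.2029, 0.1732]
tool_rot: [3.14, 0.015, -3.08]
force: [0.3, 0.3, 1.2]
gripper_width: 0.0852
gripper_force: 0.0
```

Emit:
{"name": "move_arm", "arguments": {
  "targets": [
    {"translation":[-33,0,0],"yaw":0,"claw":0.45},
    {"translation":[-66,0,0],"yaw":0,"claw":0.45},
    {"translation":[-99,0,0],"yaw":0,"claw":0.45},
    {"translation":[-132,0,0],"yaw":0,"claw":0.45},
    {"translation":[-161,-1,0],"yaw":0,"claw":0.45},
    {"translation":[-161,-1,-20],"yaw":0,"claw":0.45},
    {"translation":[-161,-1,-40],"yaw":0,"claw":0.45},
    {"translation":[-161,-1,-60],"yaw":0,"claw":0.45}
  ]
}}

```text
t: 11.78
tool_pos: [0.4589, 0.2011, 0.1054]
tool_rot: [3.141, 0.003, -3.079]
force: [0.4, 0.1, 0.4]
gripper_width: 0.062
gripper_force: 0.0
```

```bash
python3 - <<'E'
from m import *
a=state();print(a['q'],a['tool_pos'],a['tool_rot'],a['gripper_width'])
s=snap('scene','s6.png')
cv2.imwrite('pics/c6.png',cv2.resize(s['img'][..., ::-1][160:310,320:520],(600,450)))
E
```

```text
[ 2.83837730e-01  1.61008732e-01 -4.56451570e-01  9.50761594e-01
 -2.12048569e-05  2.21056660e-01] [0.45893011 0.20105826 0.10542158] [ 3.14104887e+00  2.51643439e-03 -3.07881230e+00] 0.062013029968795395
```

View pics/c6.png

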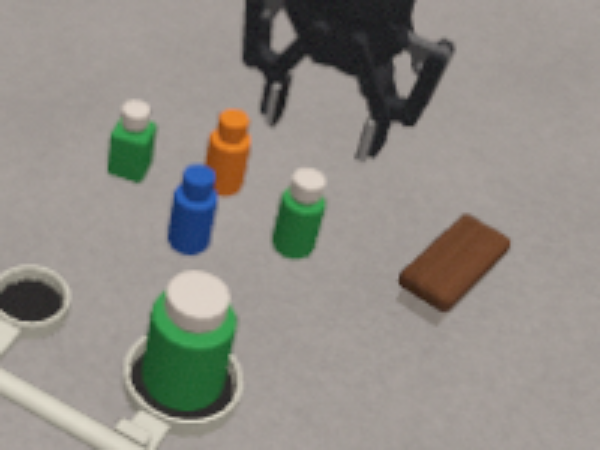

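The large round bottle stands in its holder (crop (188,350)). The fingers straddle the small round bottle (crop (300,215)) and are clear of the decoys.

Emit:
{"name": "move_arm", "arguments": {
  "targets": [
    {"translation":[0,0,-18],"yaw":0,"claw":0.45},
    {"translation":[0,0,-36],"yaw":0,"claw":0.45},
    {"translation":[0,0,-54],"yaw":0,"claw":0.45},
    {"translation":[0,0,-72],"yaw":0,"claw":0.45},
    {"translation":[0,0,-82],"yaw":0,"claw":0.45},
    {"translation":[0,0,-88],"yaw":0,"claw":0.45},
    {"translation":[0,0,-88],"yaw":0,"claw":0.45},
    {"translation":[0,0,-88],"yaw":0,"claw":0.45}
  ]
}}

```text
t: 12.5
tool_pos: [0.4595, 0.2009, 0.0178]
tool_rot: [3.141, 0.001, -3.079]
force: [-0.2, -0.2, -0.1]
gripper_width: 0.0622
gripper_force: 0.0
```

Emit:
{"name": "move_arm", "arguments": {
  "targets": [
    {"translation":[0,0,0],"yaw":0,"claw":0.2},
    {"translation":[0,0,0],"yaw":0,"claw":0.0},
    {"translation":[0,0,0],"yaw":0,"claw":-0.1},
    {"translation":[0,0,0],"yaw":0,"claw":-0.2},
    {"translation":[0,0,0],"yaw":0,"claw":-0.3},
    {"translation":[0,0,0],"yaw":0,"claw":-0.45},
    {"translation":[0,0,0],"yaw":0,"claw":-0.5},
    {"translation":[0,0,0],"yaw":0,"claw":-0.5}
  ],
  "squeeze": 30
}}

```text
t: 13.17
tool_pos: [0.4598, 0.2011, 0.0181]
tool_rot: [3.141, 0.001, -3.079]
force: [-1.6, -0.2, 6.6]
gripper_width: 0.0333
gripper_force: 29.8
```

Emit:
{"name": "move_arm", "arguments": {
  "targets": [
    {"translation":[0,0,30],"yaw":0,"claw":-0.5},
    {"translation":[0,0,60],"yaw":0,"claw":-0.5},
    {"translation":[0,0,90],"yaw":0,"claw":-0.5},
    {"translation":[28,-20,90],"yaw":0,"claw":-0.5},
    {"translation":[56,-40,90],"yaw":0,"claw":-0.5},
    {"translation":[84,-60,90],"yaw":0,"claw":-0.5},
    {"translation":[112,-80,90],"yaw":0,"claw":-0.5},
    {"translation":[140,-100,90],"yaw":0,"claw":-0.5}
  ]
}}

```text
t: 13.83
tool_pos: [0.5997, 0.0997, 0.1069]
tool_rot: [-3.142, -0.001, -3.079]
force: [0.2, -0.7, 0.2]
gripper_width: 0.0332
gripper_force: 30.1
```

Emit:
{"name": "move_arm", "arguments": {
  "targets": [
    {"translation":[20,-12,0],"yaw":0,"claw":-0.5},
    {"translation":[37,-22,0],"yaw":0,"claw":-0.5},
    {"translation":[37,-22,-15],"yaw":0,"claw":-0.5},
    {"translation":[37,-22,-30],"yaw":0,"claw":-0.5},
    {"translation":[37,-22,-45],"yaw":0,"claw":-0.5},
    {"translation":[37,-22,-60],"yaw":0,"claw":-0.5},
    {"translation":[37,-22,-60],"yaw":0,"claw":-0.5},
    {"translation":[37,-22,-60],"yaw":0,"claw":-0.5}
  ]
}}

```text
t: 14.5
tool_pos: [0.6345, 0.0787, 0.0458]
tool_rot: [3.142, -0.004, -3.079]
force: [-0.8, -0.2, 0.3]
gripper_width: 0.0334
gripper_force: 30.1
```

```bash
python3 - <<'E'
from m import *
a=state();print(a['q'],a['tool_pos'],a['tool_rot'],a['gripper_width'])
s=snap('scene','s7.png');t=snap('top','t7.png')
cv2.imwrite('pics/c7.png',np.hstack([cv2.resize(s['img'][..., ::-1][160:310,240:440],(400,300)),cv2.resize(t['img'][..., ::-1][110:260,200:400],(400,300))]))
E
```

```text
[ 2.23957866e-02  4.49091092e-01 -1.98852309e-01  9.26477410e-01
 -8.87045399e-05 -3.97515202e-02] [0.63447204 0.07870222 0.04584671] [ 3.14153725 -0.00362515 -3.07944509] 0.033431931477654935
```

View pics/c7.png

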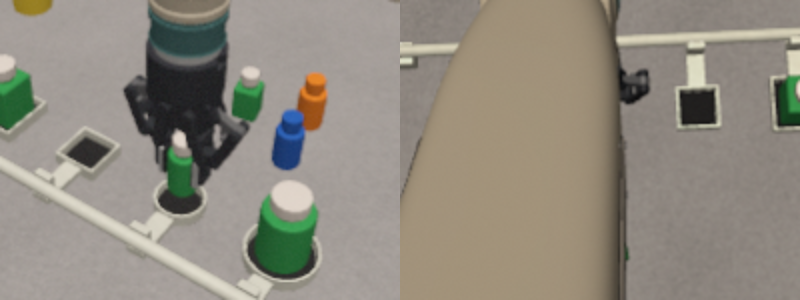

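The small round bottle is upright over its holder (crop (180,175)), so I lower it.

Emit:
{"name": "move_arm", "arguments": {
  "targets": [
    {"translation":[0,0,-8],"yaw":0,"claw":-0.5},
    {"translation":[0,0,-16],"yaw":0,"claw":-0.5},
    {"translation":[0,0,-21],"yaw":0,"claw":-0.5},
    {"translation":[0,0,-24],"yaw":0,"claw":-0.5},
    {"translation":[0,0,-24],"yaw":0,"claw":-0.5},
    {"translation":[0,0,-24],"yaw":0,"claw":-0.1},
    {"translation":[0,0,-24],"yaw":0,"claw":0.2},
    {"translation":[0,0,-24],"yaw":0,"claw":0.45}
  ]
}}

```text
t: 15.27
tool_pos: [0.6361, 0.0788, 0.0232]
tool_rot: [3.142, 0.0, -3.079]
force: [-0.0, -1.2, 0.4]
gripper_width: 0.061
gripper_force: 0.0
```

Emit:
{"name": "move_arm", "arguments": {
  "targets": [
    {"translation":[0,0,0],"yaw":0,"claw":0.45},
    {"translation":[0,0,0],"yaw":0,"claw":0.45},
    {"translation":[0,0,15],"yaw":0,"claw":0.45},
    {"translation":[0,0,40],"yaw":0,"claw":0.45},
    {"translation":[0,0,70],"yaw":0,"claw":0.45},
    {"translation":[0,0,100],"yaw":0,"claw":0.45},
    {"translation":[0,0,130],"yaw":0,"claw":0.45},
    {"translation":[-10,0,130],"yaw":0,"claw":0.45}
  ]
}}

```text
t: 15.93
tool_pos: [0.6325, 0.0789, 0.1611]
tool_rot: [-3.141, 0.015, -3.08]
force: [1.3, 0.8, 0.5]
gripper_width: 0.0619
gripper_force: 0.0
```

Emit:
{"name": "move_arm", "arguments": {
  "targets": [
    {"translation":[-33,-5,0],"yaw":0.04,"claw":0.4},
    {"translation":[-66,-10,0],"yaw":0.08,"claw":0.4},
    {"translation":[-99,-16,0],"yaw":0.12,"claw":0.4},
    {"translation":[-132,-21,0],"yaw":0.16,"claw":0.4},
    {"translation":[-163,-26,0],"yaw":0.178,"claw":0.4},
    {"translation":[-163,-26,-20],"yaw":0.178,"claw":0.4},
    {"translation":[-163,-26,-40],"yaw":0.178,"claw":0.4},
    {"translation":[-163,-26,-60],"yaw":0.178,"claw":0.4}
  ]
}}

```text
t: 16.6
tool_pos: [0.463, 0.0527, 0.0934]
tool_rot: [-3.141, 0.003, -2.902]
force: [-0.5, 0.0, -0.6]
gripper_width: 0.0599
gripper_force: 0.0
```

```bash
python3 - <<'E'
from m import *
a=state();print(a['tool_pos'],a['tool_rot'],a['gripper_width'])
s=snap('scene','s8.png')
cv2.imwrite('pics/c8.png',cv2.resize(s['img'][..., ::-1][130:280,270:470],(600,450)))
E
```

```text
[0.46301275 0.05270538 0.09339656] [-3.14087529e+00  2.62421937e-03 -2.90156453e+00] 0.05991102353160743
```

View pics/c8.png

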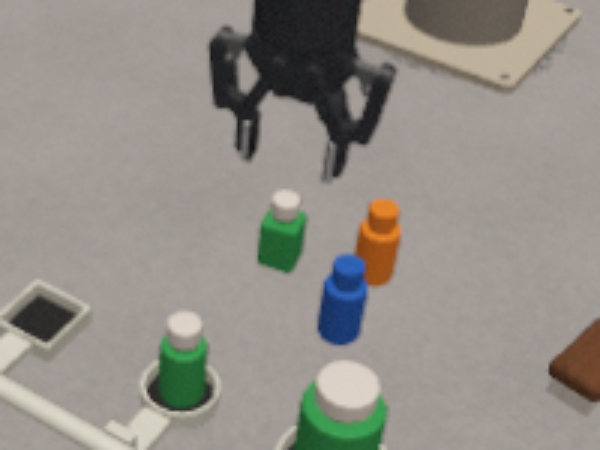

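The small round bottle is in its holder (crop (183,365)). The fingers are over the small square (crop (283,230)). I narrow the opening to keep clear of the orange decoy.

Emit:
{"name": "move_arm", "arguments": {
  "targets": [
    {"translation":[0,0,0],"yaw":0,"claw":0.18},
    {"translation":[0,0,0],"yaw":0,"claw":0.18},
    {"translation":[0,0,-18],"yaw":0,"claw":0.18},
    {"translation":[0,0,-36],"yaw":0,"claw":0.18},
    {"translation":[0,0,-54],"yaw":0,"claw":0.18},
    {"translation":[0,0,-70],"yaw":0,"claw":0.18},
    {"translation":[0,0,-80],"yaw":0,"claw":0.18},
    {"translation":[0,0,-80],"yaw":0,"claw":0.18}
  ]
}}

```text
t: 17.32
tool_pos: [0.4625, 0.0528, 0.0125]
tool_rot: [3.141, -0.002, -2.901]
force: [0.2, -1.2, 0.2]
gripper_width: 0.05
gripper_force: 0.0
```

Emit:
{"name": "move_arm", "arguments": {
  "targets": [
    {"translation":[0,0,0],"yaw":0,"claw":0.05},
    {"translation":[0,0,0],"yaw":0,"claw":-0.05},
    {"translation":[0,0,0],"yaw":0,"claw":-0.15},
    {"translation":[0,0,0],"yaw":0,"claw":-0.25},
    {"translation":[0,0,0],"yaw":0,"claw":-0.35},
    {"translation":[0,0,0],"yaw":0,"claw":-0.5},
    {"translation":[0,0,0],"yaw":0,"claw":-0.5},
    {"translation":[0,0,0],"yaw":0,"claw":-0.5}
  ]
}}

```text
t: 17.98
tool_pos: [0.4643, 0.0528, 0.0145]
tool_rot: [-3.141, 0.002, -2.901]
force: [-0.1, -0.8, 5.9]
gripper_width: 0.0319
gripper_force: 30.6
```

Emit:
{"name": "move_arm", "arguments": {
  "targets": [
    {"translation":[0,0,30],"yaw":0,"claw":-0.5},
    {"translation":[0,0,60],"yaw":0,"claw":-0.5},
    {"translation":[0,0,80],"yaw":0,"claw":-0.5},
    {"translation":[30,-17,80],"yaw":-0.03,"claw":-0.5},
    {"translation":[60,-34,80],"yaw":-0.06,"claw":-0.5},
    {"translation":[90,-51,80],"yaw":-0.1,"claw":-0.5},
    {"translation":[120,-68,80],"yaw":-0.14,"claw":-0.5},
    {"translation":[150,-85,80],"yaw":-0.178,"claw":-0.5}
  ]
}}

```text
t: 18.65
tool_pos: [0.6139, -0.0331, 0.0932]
tool_rot: [-3.142, -0.0, -3.081]
force: [0.5, 0.2, 0.3]
gripper_width: 0.0317
gripper_force: 30.1
```

Emit:
{"name": "move_arm", "arguments": {
  "targets": [
    {"translation":[20,-10,0],"yaw":0,"claw":-0.5},
    {"translation":[33,-17,0],"yaw":0,"claw":-0.5},
    {"translation":[33,-17,-15],"yaw":0,"claw":-0.5},
    {"translation":[33,-17,-30],"yaw":0,"claw":-0.5},
    {"translation":[33,-17,-40],"yaw":0,"claw":-0.5},
    {"translation":[33,-17,-50],"yaw":0,"claw":-0.5},
    {"translation":[33,-17,-50],"yaw":0,"claw":-0.5},
    {"translation":[33,-17,-50],"yaw":0,"claw":-0.5}
  ]
}}

```text
t: 19.32
tool_pos: [0.6451, -0.0489, 0.0426]
tool_rot: [3.141, -0.002, -3.079]
force: [-0.6, -0.8, -0.7]
gripper_width: 0.0316
gripper_force: 30.1
```

```bash
python3 - <<'E'
from m import *
a=state();print(a['tool_pos'],a['tool_rot'],a['gripper_width'])
s=snap('scene','s9.png')
cv2.imwrite('pics/c9.png',cv2.resize(s['img'][..., ::-1][150:300,200:400],(600,450)))
E
```

```text
[ 0.64509781 -0.04894378  0.04256384] [ 3.14120224e+00 -1.86620715e-03 -3.07922828e+00] 0.03159474361543466
```

View pics/c9.png

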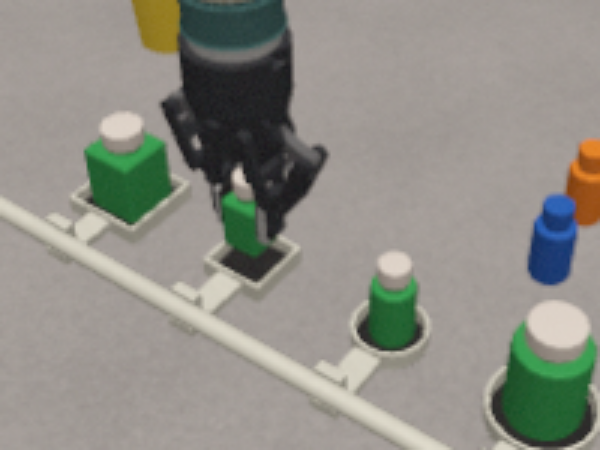

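The small square is upright over its holder (crop (248,225)), and the other three are seated. Lowering it now.

Emit:
{"name": "move_arm", "arguments": {
  "targets": [
    {"translation":[0,0,-8],"yaw":0,"claw":-0.5},
    {"translation":[0,0,-16],"yaw":0,"claw":-0.5},
    {"translation":[0,0,-21],"yaw":0,"claw":-0.5},
    {"translation":[0,0,-24],"yaw":0,"claw":-0.5},
    {"translation":[0,0,-24],"yaw":0,"claw":-0.5},
    {"translation":[0,0,-24],"yaw":0,"claw":-0.1},
    {"translation":[0,0,-24],"yaw":0,"claw":0.2},
    {"translation":[0,0,-24],"yaw":0,"claw":0.4}
  ]
}}

```text
t: 20.03
tool_pos: [0.6466, -0.0493, 0.0198]
tool_rot: [-3.141, 0.001, -3.079]
force: [-0.0, -0.1, 0.4]
gripper_width: 0.0594
gripper_force: 0.0
```

Emit:
{"name": "move_arm", "arguments": {
  "targets": [
    {"translation":[0,0,0],"yaw":0,"claw":0.4},
    {"translation":[0,0,0],"yaw":0,"claw":0.4},
    {"translation":[0,0,15],"yaw":0,"claw":0.4},
    {"translation":[0,0,40],"yaw":0,"claw":0.4},
    {"translation":[0,0,70],"yaw":0,"claw":0.4},
    {"translation":[0,0,100],"yaw":0,"claw":0.4},
    {"translation":[0,0,130],"yaw":0,"claw":0.4},
    {"translation":[0,0,160],"yaw":0,"claw":0.4}
  ]
}}

```text
t: 20.7
tool_pos: [0.6459, -0.0492, 0.1809]
tool_rot: [-3.142, 0.0, -3.079]
force: [1.2, -0.9, -0.4]
gripper_width: 0.0595
gripper_force: 0.0
```

Emit:
{"name": "move_arm", "arguments": {
  "targets": [
    {"translation":[-30,0,10],"yaw":0,"claw":0.4},
    {"translation":[-60,0,20],"yaw":0,"claw":0.4},
    {"translation":[-90,0,30],"yaw":0,"claw":0.4},
    {"translation":[-120,0,40],"yaw":0,"claw":0.4},
    {"translation":[-150,0,50],"yaw":0,"claw":0.4},
    {"translation":[-180,0,60],"yaw":0,"claw":0.4},
    {"translation":[-200,0,60],"yaw":0,"claw":0.4},
    {"translation":[-200,0,60],"yaw":0,"claw":0.4}
  ]
}}

```text
t: 21.37
tool_pos: [0.4424, -0.0487, 0.2401]
tool_rot: [-3.142, -0.001, -3.08]
force: [-0.3, -0.8, -0.6]
gripper_width: 0.06
gripper_force: 0.0
```

```bash
python3 - <<'E'
from m import *
s=snap('scene','s10.png');t=snap('top','t10.png')
cv2.imwrite('pics/c10.png',np.hstack([cv2.resize(s['img'][..., ::-1][130:310,200:440],(400,300)),cv2.resize(t['img'][..., ::-1][110:290,210:450],(400,300))]))
h=cv2.cvtColor(s['img'],cv2.COLOR_RGB2HSV).astype(int)
n,l,st,c=cv2.connectedComponentsWithStats(gmask(s))
for i in range(1,n):
    if st[i,4]<80: continue
    x,y,w,_,_=st[i];sub=h[y-9:y+5,x:x+w];yy,xx=np.nonzero((sub[...,1]<40)&(sub[...,2]>165));p=(xx.mean()+x,yy.mean()+y-9)
    ht=np.array([.066,.072,.08,.088])+.005-.006
    print(np.round(p,1),len(xx),[onz(s,[p],z)[0,:2].round(3).tolist() for z in ht])
E
```

```text
[240.  191.4] 118 [[0.638, -0.194], [0.642, -0.188], [0.649, -0.18], [0.655, -0.171]]
[282.5 216.6] 68 [[0.641, -0.052], [0.646, -0.047], [0.652, -0.04], [0.658, -0.034]]
[331.1 237.6] 89 [[0.626, 0.073], [0.631, 0.077], [0.637, 0.081], [0.644, 0.086]]
[385.6 256.5] 238 [[0.601, 0.191], [0.606, 0.193], [0.613, 0.196], [0.62, 0.198]]
```

View pics/c10.png

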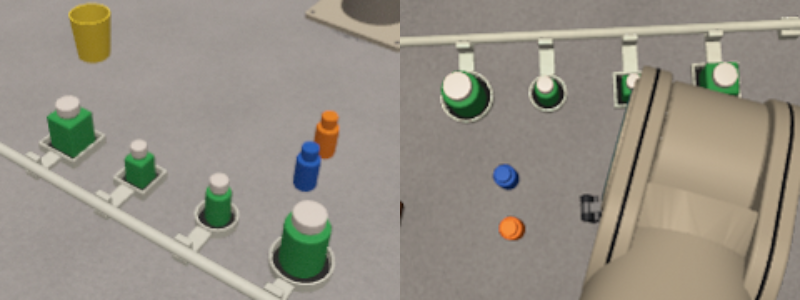

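All four bottles stand upright in their holders. I will check the large round one's centring with the top view.

```bash
python3 - <<'E'
from m import *
t=load('t10');s=load('s10')
h=cv2.cvtColor(t['img'],cv2.COLOR_RGB2HSV).astype(int)
for x,y,z,c in((244,161,.093,(.630,.202)),(296,161,.077,(.637,.079))):
    b=h[y-14:y+14,x-14:x+14];m=((b[...,1]<45)&(b[...,2]>185)).astype(np.uint8)
    n,l,st,ce=cv2.connectedComponentsWithStats(m)
    for i in range(1,n):
        if st[i,4]>20: print(st[i],onz(t,[ce[i]+(x-14,y-14)],z).round(4),c)
E
```

```text
[15  0 11  7 48] [[0.6546 0.1877 0.093 ]] (0.63, 0.202)
[  6   6  16  16 211] [[0.6273 0.201  0.093 ]] (0.63, 0.202)
[ 10   0  11  18 151] [[0.6466 0.0775 0.077 ]] (0.637, 0.079)
```

```bash
python3 -c "
from plant import *
print(finish_job())"
```

```text
the job is handed in; nothing more can be done
None
```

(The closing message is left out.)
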